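# Lay out a rapid-test station

## Task

Set up the test station: stand the blue-capped bottle, the red-capped bottle and the yellow-lidded specimen cup upright in the middle of the ring of their own colour, and lay the white test cassette face up inside the white rectangle, along it, either way round. Set each one down without dropping it, let go, and leave the green-capped bottle and the pump bottle where they stand.

Things in the scene. Friction and masses are not known exactly. Their poses are not given: they have to be found in the camera images.
- blue_bottle_mid (a point): Dropper bottle, white, with a blue cap: a 30 mm wide round body 38 mm high, then a short cone and the cap (26 mm wide), 62 mm high over all, 40 g, standing upright on the table. The point is on its axis, half-way up (31 mm above its underside); z is up, its yaw means nothing. It goes on the card with the blue ring.
- red_bottle_mid (a point): Dropper bottle, white, with a red cap: a 30 mm wide round body 38 mm high, then a short cone and the cap (26 mm wide), 62 mm high over all, 40 g, standing upright on the table. The point is on its axis, half-way up (31 mm above its underside); z is up, its yaw means nothing. It goes on the card with the red ring.
- cup_mid (a point): Closed specimen cup, clear with a yellow lid, a plain upright cylinder 48 mm wide and 46 mm high, 50 g, standing on the table. The point is on its axis, half-way up (23 mm above its underside); z is up, its yaw means nothing. It goes on the card with the yellow ring.
- cassette_mid (a point): Test cassette: flat white plastic bar, 74 x 24 x 9 mm, 25 g, with a result window, a dark round well and a blue end, lying face up on the table. The point is its centre, half-way up (4.5 mm above its underside); x runs along its length, y across its width, z up. It goes on the card with the white rectangle.
- blue_pad_top (a point): Flat grey card, 90 x 90 x 3 mm, fixed to the table, printed with a blue ring (38 mm inside diameter, 58 mm outside). The point is the centre of the ring on the card's upper face, 3 mm above the table; z is up. It is the place for the blue-capped bottle.
- red_pad_top (a point): Flat grey card, 90 x 90 x 3 mm, fixed to the table, printed with a red ring (38 mm inside diameter, 58 mm outside). The point is the centre of the ring on the card's upper face, 3 mm above the table; z is up. It is the place for the red-capped bottle.
- yellow_pad_top (a point): Flat grey card, 90 x 90 x 3 mm, fixed to the table, printed with a yellow ring (56 mm inside diameter, 76 mm outside). The point is the centre of the ring on the card's upper face, 3 mm above the table; z is up. It is the place for the yellow-lidded cup.
- cassette_pad_top (a point): Flat grey card, 110 x 66 x 3 mm, fixed to the table, printed with a white rectangular outline (84 x 34 mm inside). The point is the centre of the outline on the card's upper face, 3 mm above the table; x runs along the outline's length, z is up. It is the place for the cassette, which may lie either way round.
- green_bottle_mid (a point): Dropper bottle, white, with a green cap: a 30 mm wide round body 38 mm high, then a short cone and the cap (26 mm wide), 62 mm high over all, 40 g, standing upright on the table. The point is on its axis, half-way up (31 mm above its underside); z is up, its yaw means nothing. It has no card and must be left where it stands.
- pump_mid (a point): Clear pump bottle of hand rub, 50 mm wide body 70 mm high, 119 mm high over all, 150 g, standing loose to the left of the work with its spout sticking out 36 mm from the axis to one side. The point is on its axis, 35 mm above the table; z is up. It must be left where it stands.
There are look-alikes about, which are no part of the job. What is shaped like the part that bears blue_pad_top but purple is not meant.

How it is judged:
By the outcome, as a careful person would: the job done as asked, in the order asked, and still so for the second after the job is handed in, with the robot touching nothing.
It also fails if it takes over 112 s, if anything falls off the work surface, if the arm or the gripper's body presses on something with over 40 N, if the wrist force passes 120 N, or if a joint passes its speed limit or range.

## Robot

A 7-joint arm with a two-finger parallel gripper is mounted at the origin on the work surface. World frame = base frame: x ahead of the robot, y to its left, z up, the work surface at z = 0. Lengths are in m, angles in degrees, forces in N, time in s.
With the tool pointing down it reaches from about 0.425 to 0.875 m from the base axis. Payload 4.7 kg.
Tool frame: the origin (TCP) lies on the mounting face of the last link; the fingertips stand tcp_to_tips ahead of it and the grasp point (between the pads) lies 164 mm ahead of it (tcp_to_tips is the distance from the TCP to the fingertips, in m); z points along the fingers, y is the line along which they close (so a half turn about z gives the same grasp; the last joint's range is limited). The gripper opens to 87 mm and grips with 3 to 60 N. Pads are 19 mm wide; open, the fingers measure 117 mm over their backs; the gripper's body (75 mm by 190 mm) begins 51 mm behind the grasp point.
Start: joints at [-66.457, 18.392, -4.016, 83.108, 1.295, 78.541, -3.26], TCP at [0.251, 0.599, 0.405] pointing down, gripper open.
Joint ranges: [-163.93, 163.93], [-17.29, 119.83], [-79.2, 71.16], [3.27, 140.29], [-89.18, 269.18], [5.43, 117.66], [-154.24, 154.24]. Speed limits (degrees/s): [147.25, 147.25, 180, 180, 180, 180, 180].

## Interface

Orientations are given as [roll, pitch, yaw] about the fixed x, y, z axes, in that order (R = Rz(yaw) Ry(pitch) Rx(roll)).
In Python, from cell import get_obs, read_camera, sign_off, tcp_to_tips gives the robot as it stands.
- The arm moves only by the tool drive_tool, never from a script. Its argument "rows" is one flat list of numbers, 7 for each row, row after row: the shift along the tool's x, y, z in m, then the turn, a rotation vector about the tool's x, y, z in rad, then the gripper command: -1 is shut, 1 is fully open, values between are in proportion. In form: [tx, ty, tz, rx, ry, rz, fingers, tx, ty, tz, rx, ry, rz, fingers, ...]. A call has 1 to 5 rows; each row shifts and turns the commanded pose from where the row before left it, along the tool's axes as they then stand; what a row does not reach is not made up. A row lasts 1/8 s, in which the tool goes at most 62.5 mm and 10.7 degrees, less where a joint would pass 70% of its speed; a pose out of reach is approached as far as the arm can. A call is refused whole if a number of a shift passes 0.0625 or a number of a turn 0.188, either way. A call with a gripper value outside its range is refused whole. The fingers move at their own pace and stop on an object; "grip_force" is the grip in N (left out, the last holds). Time passes only in rows, so rows that do not move let the fingers close. It gives the time, the measured TCP pose, the force, the opening and the grip force at its end, in the units of the state.
- get_obs(): the state, without advancing time (a new reading comes with each control period).
- read_camera(name): name is "scene" or "top" or "wrist"; returns a dict with "color" (384x512x3 uint8, blue, green, red), "fov_y" (degrees; the focal length in pixels is half the picture's height over the tangent of half this angle, whatever the lens; pixels are square), "cx", "cy" (the principal point, pixels), "cam_to_world" (4x4, takes a point from camera to world coordinates); the wrist camera has in their place "mount" (4x4, takes a point from camera to tool coordinates, whose origin is the TCP and whose axes are the flange's). Camera axes: x right, y up, looking along -z (the intrinsics and any distortion apply to the point x, -y, -z); pixel columns grow to the right and rows downward; lengths in m; the calibration is good to about 2 mm. A picture is of the moment at which its call begins: read the wrist's pose just before it. There is no depth.
- sign_off(): hands the job in; it is judged then, once.
The state is a dict: "time_s": time; "qpos": joint angles; "joint_velocities": joint speeds; "effort": joint torques, N m; "tool_pos": TCP position; "tool_rot": TCP orientation; "force": force on the tool from outside, world axes, zero at the start; "wrist_torque": the same for the moment, N m; "grip_width": finger opening in m; "grasp_force": force on a finger pad.
Only numpy, scipy, OpenCV 4.12 (cv2) and the standard library are available. Lean on these libraries where they do the work, as an engineer would, in place of code of your own. Each camera call takes 0.05 s, during which the arm holds its last target. There are 200 camera calls.

## Working session

There is one attempt and no reset: what is moved stays moved. The work goes in short steps, Python scripts to look and compute and a tool call to move; the robot and the scene stay as the last step left them, time stands still between calls to the robot, and variables do not carry over. Pictures are saved under pics/ and viewed, at most 14 in all, crops included, and the job is handed in when it is done.

Besides the shell and the picture viewer there is one more tool, called in YAML: its name, and indented under it one key for each argument. drive_tool: Moves the arm, as the interface text tells. Its arguments: {"type":"object","properties":{"rows":{"type":"array","items":{"type":"number"}},"grip_force":{"type":"number"}},"required":["rows"]}

```bash
mkdir -p pics; ls
python3 - <<'E'
from cell import *
import cv2,numpy as np
print(tcp_to_tips); o=get_obs(); print({k:np.round(v,3).tolist() for k,v in o.items()})
for n in ("scene","top","wrist"):
    c=read_camera(n); cv2.imwrite(f"pics/{n}0.png",c["color"])
    print(n,{k:(np.round(v,4).tolist()) for k,v in c.items() if k!="color"})
E
```

```text
pics
0.1822
{'time_s': 0.0, 'qpos': [-66.457, 18.439, -4.015, 83.174, 1.296, 78.541, -3.259], 'joint_velocities': [0.013, 0.044, -0.016, 0.022, -0.045, -0.047, -0.013], 'effort': [-0.0, -49.129, -0.404, -31.254, -0.064, 0.043, 0.0], 'tool_pos': [0.251, 0.599, 0.404], 'tool_rot': [-179.891, 0.007, 157.267], 'force': [0.57, -0.606, -0.528], 'wrist_torque': [0.05, 0.025, 0.025], 'grasp_force': 0.0, 'grip_width': 0.087}
scene {'fov_y': 48.7959, 'cx': 250.579, 'cy': 188.2992, 'cam_to_world': [[0.1668, -0.7713, 0.6143, 1.0799], [0.9859, 0.1366, -0.0961, -0.1054], [-0.0098, 0.6217, 0.7832, 0.8987], [0.0, 0.0, 0.0, 1.0]]}
top {'fov_y': 56.0648, 'cx': 259.9615, 'cy': 193.3998, 'cam_to_world': [[0.0124, 0.9944, -0.1052, 0.3547], [-0.9996, 0.0098, -0.0257, -0.007], [-0.0245, 0.1055, 0.9941, 1.0764], [0.0, 0.0, 0.0, 1.0]]}
wrist {'fov_y': 62.462, 'cx': 251.2172, 'cy': 191.3027, 'mount': [[-0.0002, 0.9595, 0.2818, 0.0765], [1.0, 0.0002, -0.0003, -0.0005], [-0.0003, 0.2818, -0.9595, 0.0198], [0.0, 0.0, 0.0, 1.0]]}
```

View pics/top0.png

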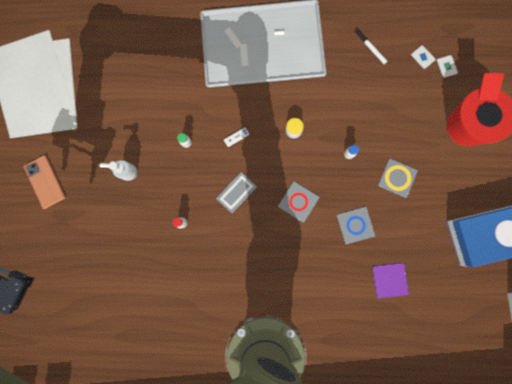

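View pics/scene0.png

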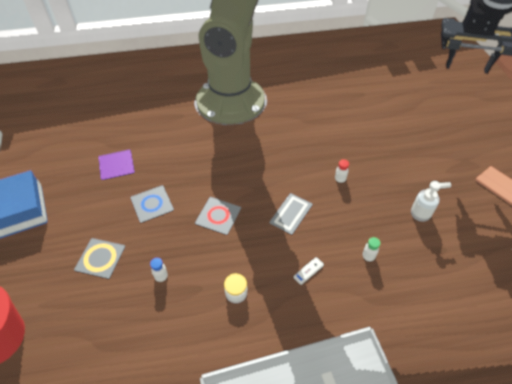

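The top view shows blue bottle (352,152), red (180,223), green (184,140), cup (295,127), cassette (236,137). The cards are blue (356,225), red (299,202), yellow (398,178) and white rectangle (237,192).

Look-alikes:
- The purple card at top (391,281) and scene (116,164) has no blue ring, so it is not the blue pad.
- The green bottle (184,140) could be taken for a target bottle.
- The small white tiles (423,57) and (447,66) could be taken for the cassette.

```bash
cat > h.py <<'E'
import cv2,numpy as np
from cell import *
from scipy.spatial.transform import Rotation as R
def T_tool(o):
    T=np.eye(4);T[:3,:3]=R.from_euler('xyz',o["tool_rot"],degrees=True).as_matrix();T[:3,3]=o["tool_pos"];return T
def look(n):
    o=get_obs();c=read_camera(n)
    c["T"]=c["cam_to_world"] if n!="wrist" else T_tool(o)@c["mount"]
    c["f"]=192/np.tan(np.radians(c["fov_y"]/2));c["o"]=o;return c
def world(c,px,z):
    px=np.atleast_2d(px).astype(float)
    d=np.c_[(px[:,0]-c["cx"])/c["f"],-(px[:,1]-c["cy"])/c["f"],-np.ones(len(px))]@np.array(c["T"])[:3,:3].T
    p=np.array(c["T"])[:3,3];return p+d*((z-p[2])/d[:,2])[:,None]
def proj(c,P):
    q=(np.atleast_2d(P)-np.array(c["T"])[:3,3])@np.array(c["T"])[:3,:3]
    return np.c_[c["cx"]-c["f"]*q[:,0]/q[:,2],c["cy"]+c["f"]*q[:,1]/q[:,2]]
HS={'blue':(100,125),'green':(45,85),'yellow':(22,35),'red':(172,188),'purple':(130,160)}
def blobs(c,col,amin=15,smin=120,vmin=70):
    h=cv2.cvtColor(c["color"],cv2.COLOR_BGR2HSV);lo,hi=HS[col];H=h[...,0].astype(int)
    if hi>180:H=np.where(H<90,H+180,H)
    m=((H>=lo)&(H<=hi)&(h[...,1]>smin)&(h[...,2]>vmin)).astype(np.uint8)
    n,l,s,ce=cv2.connectedComponentsWithStats(m)
    return [(ce[i],s[i]) for i in range(1,n) if s[i][4]>=amin],m
E
python3 - <<'E'
from h import *
for n in ("top","scene"):
    c=look(n)
    print(n,'base proj',proj(c,[[0,0,0]]).round(0))
    for col in HS:
        for ce,s in blobs(c,col)[0]:
            if s[4]<3000: print(n,col,ce.round(1),s[2:5],'z0.003',world(c,ce,.003)[0,:2].round(4),'z.046',world(c,ce,.046)[0,:2].round(4),'z.056',world(c,ce,.056)[0,:2].round(4))
    a=c["color"]
    x=(170,110,420,300) if n=="top" else (70,120,400,320)
    cv2.imwrite(f"pics/{n}c.png",cv2.resize(a[x[1]:x[3],x[0]:x[2]],None,fx=2.4,fy=2.4,interpolation=cv2.INTER_CUBIC))
c=look("top")
for p in [(236,137),(237,192)]: print(world(c,p,.006).round(4))
E
```

```text
top base proj [[265. 356.]]
top blue [422.9  56.4] [ 5  6 25] z0.003 [ 0.8982 -0.4768] z.046 [ 0.8764 -0.4579] z.056 [ 0.8713 -0.4536]
top blue [353.2 149.1] [ 9  9 62] z0.003 [ 0.6053 -0.2588] z.046 [ 0.5953 -0.2487] z.056 [ 0.5929 -0.2464]
top blue [482.1 237.8] [  58   59 2171] z0.003 [ 0.3446 -0.6281] z.046 [ 0.345  -0.6032] z.056 [ 0.3451 -0.5974]
top blue [355.8 225. ] [ 19  19 134] z0.003 [ 0.3774 -0.263 ] z.046 [ 0.3765 -0.2527] z.056 [ 0.3763 -0.2503]
top green [181.6 137.3] [ 8  8 51] z0.003 [0.6386 0.2626] z.046 [0.6272 0.2518] z.056 [0.6245 0.2493]
top yellow [294.5 125.5] [ 18  16 221] z0.003 [ 0.6775 -0.0822] z.046 [ 0.6645 -0.0791] z.056 [ 0.6615 -0.0785]
top yellow [397.8 177.6] [ 25  25 205] z0.003 [ 0.5196 -0.3896] z.046 [ 0.513  -0.3743] z.056 [ 0.5115 -0.3707]
top red [298.2 201.4] [ 19  18 140] z0.003 [ 0.4453 -0.0935] z.046 [ 0.4417 -0.0901] z.056 [ 0.4409 -0.0893]
top red [176.3 221.9] [10 11 82] z0.003 [0.3802 0.2695] z.046 [0.3792 0.2584] z.056 [0.379  0.2558]
top purple [390. 280.] [ 35  35 983] z0.003 [ 0.22   -0.3591] z.046 [ 0.2254 -0.345 ] z.056 [ 0.2267
[... 157 characters left out ...]
ene blue [143.6 205.7] [ 7 10 17] z0.003 [ 0.3859 -0.2815] z.046 [ 0.4192 -0.273 ] z.056 [ 0.427  -0.2711]
scene blue [156.1 263.9] [11 11 95] z0.003 [ 0.564  -0.2544] z.046 [ 0.5888 -0.2472] z.056 [ 0.5946 -0.2456]
scene red [343.5 163.6] [ 12  11 103] z0.003 [0.3352 0.2779] z.046 [0.371  0.2595] z.056 [0.3793 0.2553]
scene red [225.9 213.7] [ 7 14 24] z0.003 [ 0.4488 -0.0722] z.046 [ 0.4791 -0.0737] z.056 [ 0.4861 -0.0741]
scene red [212.  218.5] [13 11 23] z0.003 [ 0.4575 -0.109 ] z.046 [ 0.4874 -0.1088] z.056 [ 0.4943 -0.1088]
scene red [  9.5 326.9] [  26   78 1338] z0.003 [ 0.6628 -0.571 ] z.046 [ 0.6829 -0.5486] z.056 [ 0.6875 -0.5434]
[[0.6398 0.0956 0.006 ]]
[[0.4716 0.0894 0.006 ]]
```

View pics/topc.png

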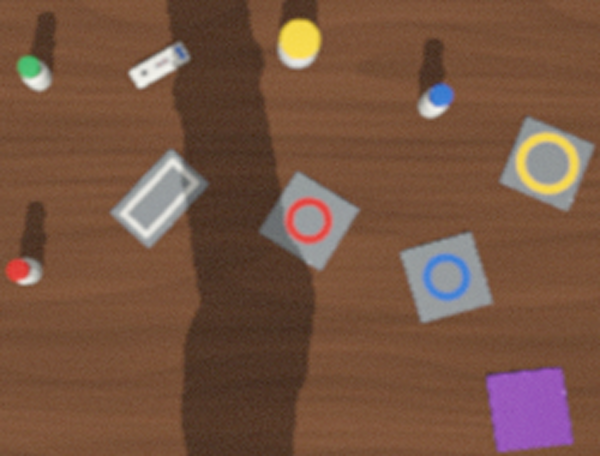

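Both views agree to about 2 mm: blue bottle (0.593,-0.246), red bottle (0.379,0.2555), blue pad (0.377,-0.263). The crop confirms the blue-ringed card, as the purple one is plain. Next I turn to yaw 90 (tool shift = (dy, dx, -dz)) and go over the blue bottle.

drive_tool:
  rows: [0,0,0,0,0,0.168,1,0,0,0,0,0,0.168,1,0,0,0,0,0,0.168,1,0,0,0,0,0,0.168,1,0,0,0,0,0,0.168,1]
  grip_force: 12

```text
time_s: 0.92
tool_pos: [0.2512, 0.5995, 0.4047]
tool_rot: [-180.0, 0.0, 108.8]
force: [0.0, -0.2, -0.9]
grip_width: 0.0869
grasp_force: 0.0
```

drive_tool:
  rows: [0,0,0,0,0,0.168,1,0,0,0,0,0,0.166,1,-0.05,0.033,0,0,0,0,1,-0.05,0.033,0,0,0,0,1,-0.05,0.033,0,0,0,0,1]

```text
time_s: 1.55
tool_pos: [0.3511, 0.4478, 0.4048]
tool_rot: [180.0, -0.0, 90.0]
force: [0.1, 0.1, 0.2]
grip_width: 0.0869
grasp_force: 0.0
```

drive_tool:
  rows: [-0.05,0.033,0,0,0,0,1,-0.05,0.033,0,0,0,0,1,-0.05,0.033,0,0,0,0,1,-0.05,0.033,0,0,0,0,1,-0.05,0.033,0,0,0,0,1]

```text
time_s: 2.17
tool_pos: [0.5159, 0.1978, 0.4051]
tool_rot: [180.0, -0.0, 90.0]
force: [0.8, 0.7, 0.4]
grip_width: 0.0871
grasp_force: 0.0
```

drive_tool:
  rows: [-0.05,0.033,0,0,0,0,1,-0.05,0.006,0.01,0,0,0,1,-0.05,0.006,0.01,0,0,0,1,-0.05,0.006,0.01,0,0,0,1,-0.05,0.006,0.01,0,0,0,1]

```text
time_s: 2.8
tool_pos: [0.5722, -0.052, 0.3647]
tool_rot: [180.0, -0.0, 90.0]
force: [2.0, 0.4, 0.6]
grip_width: 0.087
grasp_force: 0.0
```

drive_tool:
  rows: [-0.05,0.006,0.01,0,0,0,1,-0.05,0.006,0.01,0,0,0,1,-0.05,0.006,0.01,0,0,0,1,-0.05,0.006,0.01,0,0,0,1,0,0,0,0,0,0,1]

```text
time_s: 3.42
tool_pos: [0.5945, -0.2558, 0.3238]
tool_rot: [-179.9, 0.2, 89.6]
force: [-0.2, -0.2, 0.1]
grip_width: 0.0869
grasp_force: 0.0
```

Run:
```python
from h import *
c=look("wrist");cv2.imwrite("pics/w1.png",c["color"])
o=c["o"];print(o["time_s"],o["tool_pos"],o["tool_rot"],np.round(o["qpos"],1))
for col in HS:
    for ce,s in blobs(c,col,60)[0]: print(col,ce.round(1),s[:5],'z.003',world(c,ce,.003)[0,:2].round(4),'z.056',world(c,ce,.056)[0,:2].round(4))
```

```text
3.425 [ 0.5944584  -0.25577489  0.32384045] [-179.86625705    0.19301258   89.55217996] [ -8.8  24.   38.4  90.7 -15.3  70.8  31.8]
blue [ 33.9 186.7] [   5  160   59   55 1386] z.003 [ 0.3795 -0.2623] z.056 [ 0.4176 -0.2477]
blue [250.9 184.4] [235 168  32  33 822] z.003 [ 0.594  -0.2615] z.056 [ 0.5943 -0.247 ]
yellow [423.3 261.3] [412 253  25  23 178] z.003 [ 0.7759 -0.3473] z.056 [ 0.7442 -0.3177]
yellow [188.9 312.1] [154 293  67  34 716] z.003 [ 0.5234 -0.409 ] z.056 [ 0.5362 -0.3685]
red [77.4 15.8] [ 42   0  67  31 972] z.003 [ 0.4475 -0.1116] z.056 [ 0.4736 -0.1235]
```

View pics/w1.png

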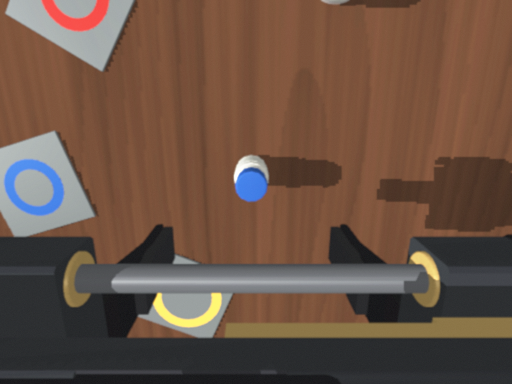

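The wrist view shows the blue cap at (251,184), centred between the fingers, and the blue ring card at (34,187). This agrees with the top view: bottle (0.594,-0.246). Centre and go down.

drive_tool:
  rows: [0.005,0,0.02,0,0,0,1,0,0,0.02,0,0,0,1,0,0,0,0,0,0,1]

```text
time_s: 3.85
tool_pos: [0.5957, -0.2433, 0.2818]
tool_rot: [-179.7, -0.1, 90.1]
force: [0.1, -0.6, 0.3]
grip_width: 0.0872
grasp_force: 0.0
```

Run:
```python
from h import *
c=look("wrist")
o=c["o"];print(o["time_s"],o["tool_pos"],o["tool_rot"])
for col in ['blue']:
    for ce,s in blobs(c,col,60)[0]: print(col,ce.round(1),s[:5],'z.003',world(c,ce,.003)[0,:2].round(4),'z.06',world(c,ce,.06)[0,:2].round(4))
```

```text
3.85 [ 0.59573655 -0.24330425  0.28184541] [-1.79743364e+02 -1.20263079e-01  9.01386506e+01]
blue [ 21.4 211.4] [  0 182  38  56 834] z.003 [ 0.3949 -0.2611] z.06 [ 0.4392 -0.2403]
blue [249.5 218.9] [ 231  199   37   40 1161] z.003 [ 0.5937 -0.2673] z.06 [ 0.5943 -0.2452]
```

drive_tool:
  rows: [0,0,0.03,0,0,0,1,0,0,0.03,0,0,0,1,0,0,0.02,0,0,0,1,0,0,0.014,0,0,0,1,0,0,0,0,0,0,1]

```text
time_s: 4.53
tool_pos: [0.5961, -0.2454, 0.1901]
tool_rot: [-179.9, -0.0, 90.0]
force: [-0.2, -0.0, 0.9]
grip_width: 0.0869
grasp_force: 0.0
```

drive_tool:
  rows: [0,0,0,0,0,0,-1,0,0,0,0,0,0,-1,0,0,0,0,0,0,-1,0,0,0,0,0,0,-1,0,0,0,0,0,0,-1]

```text
time_s: 5.15
tool_pos: [0.5963, -0.2455, 0.1909]
tool_rot: [180.0, -0.0, 90.0]
force: [-0.3, -0.2, 0.0]
grip_width: 0.0448
grasp_force: 0.0
```

drive_tool:
  rows: [0,0,0,0,0,0,-1,0,0,0,0,0,0,-1,0,0,0,0,0,0,-1,0,0,0,0,0,0,-1]

```text
time_s: 5.65
tool_pos: [0.5962, -0.2455, 0.1907]
tool_rot: [-180.0, -0.0, 90.0]
force: [-0.1, -0.4, 1.1]
grip_width: 0.0293
grasp_force: 12.0
```

drive_tool:
  rows: [0,0,-0.01,0,0,0,-1,0,0,-0.03,0,0,0,-1,0,0,-0.035,0,0,0,-1,0,-0.03,-0.025,0,0,0,-1,-0.004,-0.04,0,0,0,0,-1]

```text
time_s: 6.28
tool_pos: [0.5269, -0.2499, 0.2938]
tool_rot: [179.7, 0.1, 90.1]
force: [-1.5, -1.2, -0.9]
grip_width: 0.0294
grasp_force: 12.0
```

drive_tool:
  rows: [-0.004,-0.045,0,0,0,0,-1,-0.004,-0.045,0,0,0,0,-1,-0.003,-0.04,0,0,0,0,-1,-0.002,-0.018,0,0,0,0,-1,0,0,0,0,0,0,-1]

```text
time_s: 6.9
tool_pos: [0.3773, -0.263, 0.2914]
tool_rot: [179.9, -0.1, 89.9]
force: [0.3, 0.3, -1.3]
grip_width: 0.0298
grasp_force: 12.0
```

Run:
```python
from h import *
for n in ("wrist","top","scene"):
    c=look(n);cv2.imwrite(f"pics/{n}2.png",c["color"])
    o=c["o"];print(o["time_s"],o["tool_pos"],o["tool_rot"],o["grip_width"])
    for col in ['blue','red','yellow']:
        for ce,s in blobs(c,col,15)[0]: print(n,col,ce.round(1),s[:5],'z.003',world(c,ce,.003)[0,:2].round(4),'z.16',world(c,ce,.16)[0,:2].round(4))
```

```text
6.9 [ 0.37725951 -0.26301585  0.29138772] [ 1.79870002e+02 -8.01827570e-02  8.98859313e+01] 0.02982874340557698
wrist blue [252.3 186.6] [ 220  158   65   60 1707] z.003 [ 0.3795 -0.2605] z.16 [ 0.3787 -0.2172]
wrist blue [251.1 260.1] [233 255  38   9 230] z.003 [ 0.3783 -0.3325] z.16 [ 0.3782 -0.2471]
wrist blue [251.  306.6] [ 220  294   63   28 1567] z.003 [ 0.3781 -0.3836] z.16 [ 0.3781 -0.2684]
wrist red [342.3   4.5] [317   0  52  12 449] z.003 [ 0.4477 -0.1182] z.16 [ 0.407  -0.1581]
wrist yellow [319.8 260.2] [316 253  10  19  41] z.003 [ 0.4432 -0.3329] z.16 [ 0.4052 -0.2473]
6.95 [ 0.37841415 -0.26269556  0.2914955 ] [ 1.79854123e+02 -2.98001220e-02  8.99595050e+01] 0.029511054786240942
top blue [423.   56.5] [421  54   5   6  24] z.003 [ 0.8978 -0.477 ] z.16 [ 0.8184 -0.4083]
top blue [484.2 238.8] [ 460  208   52   59 1984] z.003 [ 0.342  -0.6339] z.16 [ 0.3439 -0.5422]
top blue [352.6 224.9] [347 216  14  19  92] z.003 [ 0.3775 -0.2536] z.16 [ 0.3742 -0.2176]
top red [480.9 114. ] [ 446   72   66   75 3042] z.003 [ 0.7161 -0.6437] z.16 [ 0.6632 -0.5506]
top red [298.3 2
[... 327 characters left out ...]
z.16 [ 0.4962 -0.3346]
7.0 [ 0.37902933 -0.26249171  0.29141989] [1.79879278e+02 7.73647361e-03 9.00106405e+01] 0.029853343891772355
scene blue [ 18.2 199.2] [   0  172   41   56 1733] z.003 [ 0.3058 -0.6116] z.16 [ 0.4415 -0.5229]
scene red [343.5 163.5] [338 159  12  11 104] z.003 [0.3351 0.2781] z.16 [0.4656 0.2109]
scene red [224.2 215.3] [215 207  14  16  60] z.003 [ 0.4529 -0.0769] z.16 [ 0.5628 -0.0819]
scene red [210.  217.2] [208 212   6  10  15] z.003 [ 0.4525 -0.1137] z.16 [ 0.5625 -0.1123]
scene red [  9.5 326.8] [   0  286   26   78 1337] z.003 [ 0.6628 -0.571 ] z.16 [ 0.7359 -0.4894]
scene yellow [235.  283.4] [224 274  23  20 344] z.003 [ 0.6457 -0.077 ] z.16 [ 0.7218 -0.0819]
```

View pics/wrist2.png

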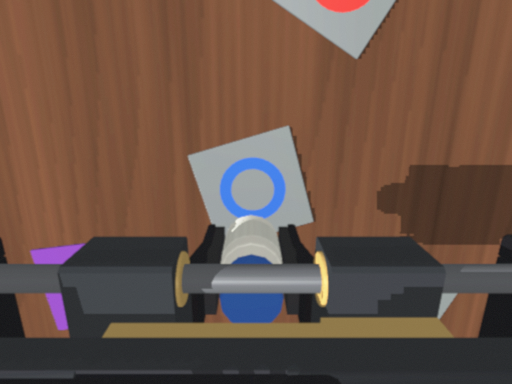

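The wrist view shows the blue ring centred at about (252,190), which is world (0.379,-0.2635), and the bottle is held straight below the gripper. Lower it.

drive_tool:
  rows: [-0.001,0,0.03,0,0,0,-1,0,0,0.03,0,0,0,-1,0,0,0.02,0,0,0,-1,0,0,0.012,0,0,0,-1,0,0,0,0,0,0,-1]

```text
time_s: 7.68
tool_pos: [0.3785, -0.2634, 0.1982]
tool_rot: [-179.9, 0.0, 90.0]
force: [-0.0, 0.2, -0.3]
grip_width: 0.0292
grasp_force: 12.0
```

drive_tool:
  rows: [0,0,0.002,0,0,0,-1,0,0,0.001,0,0,0,-1,0,0,0.001,0,0,0,-1,0,0,0,0,0,0,-1]

```text
time_s: 8.18
tool_pos: [0.3783, -0.2635, 0.1949]
tool_rot: [180.0, -0.0, 90.0]
force: [-0.2, -0.0, 0.4]
grip_width: 0.0301
grasp_force: 12.0
```

drive_tool:
  rows: [0,0,0.001,0,0,0,-1,0,0,0,0,0,0,-1,0,0,0,0,0,0,-1]

```text
time_s: 8.55
tool_pos: [0.3783, -0.2635, 0.1938]
tool_rot: [180.0, -0.0, 90.0]
force: [-0.2, -0.1, 0.4]
grip_width: 0.0294
grasp_force: 12.0
```

drive_tool:
  rows: [0,0,0.001,0,0,0,-1,0,0,0,0,0,0,-1,0,0,0,0,0,0,-1]

```text
time_s: 8.93
tool_pos: [0.3783, -0.2637, 0.1936]
tool_rot: [-180.0, -0.1, 90.0]
force: [-2.9, 2.1, 9.8]
grip_width: 0.0296
grasp_force: 12.0
```

Contact is made at the predicted height. I release, rise, and go over the red bottle (0.379, 0.2555): arc out via x≈0.5 to stay in reach.

drive_tool:
  rows: [0,0,-0.0005,0,0,0,0.4,0,0,0,0,0,0,0.4,0,0,0,0,0,0,0.4,0,0,0,0,0,0,0.4,0,0,0,0,0,0,0.4]

```text
time_s: 9.55
tool_pos: [0.3782, -0.2635, 0.1932]
tool_rot: [-180.0, -0.0, 90.0]
force: [0.5, -0.0, -0.5]
grip_width: 0.06
grasp_force: 0.0
```

drive_tool:
  rows: [0,0,-0.02,0,0,0,0.4,0,0,-0.035,0,0,0,0.4,0,0,-0.04,0,0,0,1,0.035,0.04,-0.025,0,0,0,1,0.044,0.04,0,0,0,0,1]

```text
time_s: 10.18
tool_pos: [0.4598, -0.1849, 0.3161]
tool_rot: [179.6, 0.0, 89.8]
force: [2.0, 0.4, -0.5]
grip_width: 0.0823
grasp_force: 0.0
```

drive_tool:
  rows: [0.05,0.02,0,0,0,0,1,0.055,0.015,0,0,0,0,1,0.055,0.005,0,0,0,0,1,0.055,0,0,0,0,0,1,0.055,-0.005,0,0,0,0,1]

```text
time_s: 10.8
tool_pos: [0.4931, 0.0873, 0.3133]
tool_rot: [180.0, -0.0, 90.0]
force: [1.4, -0.3, 0.5]
grip_width: 0.0871
grasp_force: 0.0
```

drive_tool:
  rows: [0.055,-0.02,0,0,0,0,1,0.055,-0.03,0,0,0,0,1,0.04,-0.04,0,0,0,0,1,0.02,-0.025,0,0,0,0,1,0,0,0,0,0,0,1]

```text
time_s: 11.42
tool_pos: [0.3764, 0.2572, 0.3131]
tool_rot: [-180.0, -0.0, 90.3]
force: [0.3, -0.1, 0.1]
grip_width: 0.0872
grasp_force: 0.0
```

```bash
cat > see.py <<'E'
from h import *
import sys
c=look("wrist");cv2.imwrite(f"pics/{sys.argv[1]}.png",c["color"])
o=c["o"];print(o["time_s"],np.round(o["tool_pos"],4),np.round(o["tool_rot"],2),o["grip_width"],np.round(o["qpos"],0))
for col in ['blue','red','yellow','green']:
    for ce,s in blobs(c,col,60)[0]: print(col,ce.round(1),s[:5],'z.003',world(c,ce,.003)[0,:2].round(4),'z.046',world(c,ce,.046)[0,:2].round(4),'z.06',world(c,ce,.06)[0,:2].round(4))
c=look("top")
for col in ['blue','red','yellow','green']:
    for ce,s in blobs(c,col,15)[0]:
        if s[4]<1000: print('top',col,ce.round(1),s[2:5],'z.003',world(c,ce,.003)[0,:2].round(4),'z.046',world(c,ce,.046)[0,:2].round(4),'z.06',world(c,ce,.06)[0,:2].round(4))
E
python3 see.py w3
```

```text
11.425 [0.3764 0.2572 0.3131] [-1.7997e+02 -1.0000e-02  9.0310e+01] 0.08723279095763617 [-51.  -2.  13. 117.   0.  65. -38.]
red [255.9 205.3] [239 187  35  37 970] z.003 [0.3815 0.2346] z.046 [0.3808 0.2493] z.06 [0.3805 0.254 ]
yellow [424.2 262.4] [413 253  24  28 175] z.003 [0.5542 0.1739] z.046 [0.5279 0.1976] z.06 [0.5193 0.2053]
top blue [423.   56.5] [ 5  6 24] z.003 [ 0.8978 -0.477 ] z.046 [ 0.8761 -0.4582] z.06 [ 0.869 -0.452]
top blue [356.7 224.9] [ 19  19 173] z.003 [ 0.3777 -0.2655] z.046 [ 0.3768 -0.2552] z.06 [ 0.3765 -0.2518]
top red [298.4 201.3] [ 19  18 143] z.003 [ 0.4458 -0.0941] z.046 [ 0.4422 -0.0907] z.06 [ 0.441  -0.0895]
top red [177.  221.8] [ 8 11 69] z.003 [0.3805 0.2673] z.046 [0.3795 0.2563] z.06 [0.3791 0.2528]
top yellow [294.5 125.7] [ 17  16 209] z.003 [ 0.6768 -0.0819] z.046 [ 0.6639 -0.0789] z.06 [ 0.6597 -0.0779]
top yellow [397.7 177.7] [ 26  25 208] z.003 [ 0.5193 -0.3894] z.046 [ 0.5127 -0.3741] z.06 [ 0.5106 -0.3691]
top green [181.9 137.5] [ 7  8 46] z.003 [0.6382 0.2619] z.046 [0.6268 0.2511] z.06 [0.6231 0.2476]
```

drive_tool:
  rows: [-0.001,0.001,0.04,0,0,0,1,0,0,0.04,0,0,0,1,0,0,0.03,0,0,0,1,0,0,0.012,0,0,0,1,0,0,0,0,0,0,0.2]

```text
time_s: 12.15
tool_pos: [0.3799, 0.2536, 0.191]
tool_rot: [-180.0, 0.1, 89.9]
force: [-0.1, 0.7, -0.5]
grip_width: 0.0827
grasp_force: 0.0
```

drive_tool:
  rows: [0,0,0,0,0,0,-1,0,0,0,0,0,0,-1,0,0,0,0,0,0,-1,0,0,0,0,0,0,-1,0,0,0,0,0,0,-1]

```text
time_s: 12.78
tool_pos: [0.3793, 0.2544, 0.1914]
tool_rot: [180.0, -0.0, 90.0]
force: [0.5, 0.1, 0.2]
grip_width: 0.0348
grasp_force: 0.0
```

drive_tool:
  rows: [0,0,0,0,0,0,-1,0,0,0,0,0,0,-1,0,0,0,0,0,0,-1]

```text
time_s: 13.15
tool_pos: [0.3793, 0.2544, 0.1913]
tool_rot: [180.0, -0.0, 90.0]
force: [-0.1, -1.0, 1.5]
grip_width: 0.0297
grasp_force: 12.0
```

drive_tool:
  rows: [0,0,-0.01,0,0,0,-1,0,0,-0.03,0,0,0,-1,0,0.03,-0.035,0,0,0,-1,-0.03,0.03,-0.025,0,0,0,-1,-0.045,0.02,0,0,0,0,-1]

```text
time_s: 13.78
tool_pos: [0.4613, 0.1798, 0.2945]
tool_rot: [179.7, -0.2, 90.1]
force: [0.9, -0.5, -0.8]
grip_width: 0.0298
grasp_force: 12.0
```

drive_tool:
  rows: [-0.05,0,0,0,0,0,-1,-0.055,0,0,0,0,0,-1,-0.055,0,0,0,0,0,-1,-0.05,0,0,0,0,0,-1,-0.04,-0.006,0,0,0,0,-1]

```text
time_s: 14.4
tool_pos: [0.4531, -0.073, 0.292]
tool_rot: [179.9, -0.0, 89.9]
force: [0.6, 0.2, 0.1]
grip_width: 0.0298
grasp_force: 12.0
```

drive_tool:
  rows: [-0.023,-0.007,0,0,0,0,-1,0,0,0,0,0,0,-1,0,0,0,0,0,0,-1]

```text
time_s: 14.78
tool_pos: [0.4466, -0.0927, 0.2916]
tool_rot: [180.0, -0.0, 90.1]
force: [-0.7, 1.0, -0.1]
grip_width: 0.0301
grasp_force: 12.0
```

```bash
python3 see.py w4 | grep -v top
```

```text
14.775 [ 0.4466 -0.0927  0.2916] [ 1.7996e+02 -5.0000e-02  9.0050e+01] 0.030070094904724336 [-26.  -1.  35. 119.   1.  62.   8.]
red [251.3 186.5] [ 219  159   65   59 1599] z.003 [ 0.4475 -0.0903] z.046 [ 0.4475 -0.0785] z.06 [ 0.4474 -0.0746]
red [251.3 259.5] [231 254  42  10 291] z.003 [ 0.4475 -0.1618] z.046 [ 0.4475 -0.1385] z.06 [ 0.4475 -0.1309]
red [251.1 306.3] [ 219  293   65   30 1696] z.003 [ 0.4473 -0.2133] z.046 [ 0.4473 -0.1818] z.06 [ 0.4473 -0.1715]
yellow [508.4 189.8] [504 172   8  36 192] z.003 [ 0.6747 -0.0933] z.046 [ 0.6383 -0.0809] z.06 [ 0.6265 -0.0769]
```

View pics/w4.png

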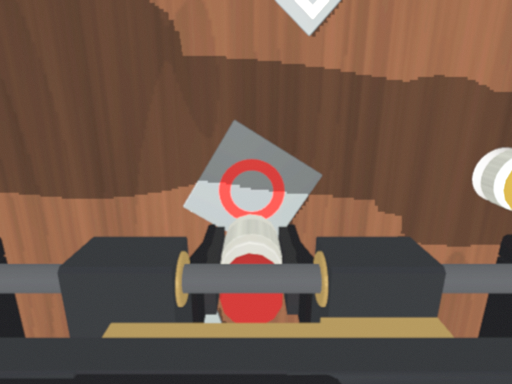

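The wrist view shows the red ring centred at about (251,191), which is (0.447,-0.094). Lower the bottle there.

drive_tool:
  rows: [-0.001,0,0.03,0,0,0,-1,0,0,0.03,0,0,0,-1,0,0,0.022,0,0,0,-1,0,0,0.012,0,0,0,-1,0,0,0,0,0,0,-1]

```text
time_s: 15.5
tool_pos: [0.4462, -0.0941, 0.1968]
tool_rot: [-179.9, 0.0, 90.1]
force: [-0.2, -0.4, -1.1]
grip_width: 0.0297
grasp_force: 12.0
```

drive_tool:
  rows: [0,0,0.001,0,0,0,-1,0,0,0.001,0,0,0,-1,0,0,0,0,0,0,-1]

```text
time_s: 15.88
tool_pos: [0.4465, -0.0947, 0.1957]
tool_rot: [179.9, -0.0, 90.0]
force: [-0.4, 0.3, -1.1]
grip_width: 0.0292
grasp_force: 12.0
```

drive_tool:
  rows: [0,0,0.001,0,0,0,-1,0,0,0,0,0,0,-1]

```text
time_s: 16.12
tool_pos: [0.4464, -0.0946, 0.1944]
tool_rot: [180.0, -0.0, 90.0]
force: [0.9, -0.0, -0.7]
grip_width: 0.0295
grasp_force: 12.0
```

drive_tool:
  rows: [0,0,0.001,0,0,0,-1,0,0,0,0,0,0,-1]

```text
time_s: 16.38
tool_pos: [0.4465, -0.0948, 0.1942]
tool_rot: [-180.0, -0.0, 90.0]
force: [-4.1, 0.8, 10.9]
grip_width: 0.0296
grasp_force: 12.0
```

drive_tool:
  rows: [0,0,-0.0005,0,0,0,0.4,0,0,0,0,0,0,0.4,0,0,0,0,0,0,0.4,0,0,0,0,0,0,0.4,0,0,0,0,0,0,0.4]

```text
time_s: 17.0
tool_pos: [0.4463, -0.0946, 0.1937]
tool_rot: [-180.0, 0.0, 90.0]
force: [0.9, -0.1, 0.4]
grip_width: 0.0603
grasp_force: 0.0
```

drive_tool:
  rows: [0,0,-0.02,0,0,0,0.4,0,0,-0.035,0,0,0,0.4,0,0,-0.04,0,0,0,1,0,0.03,-0.025,0,0,0,1,0.004,0.045,0,0,0,0,1]

```text
time_s: 17.62
tool_pos: [0.5225, -0.0912, 0.3167]
tool_rot: [179.7, -0.1, 90.0]
force: [-0.2, 0.1, 0.1]
grip_width: 0.0824
grasp_force: 0.0
```

drive_tool:
  rows: [0.004,0.05,0,0,0,0,1,0.004,0.05,0,0,0,0,1,0.004,0.043,0,0,0,0,1,0,0,0,0,0,0,1,0,0,0,0,0,0,1]

```text
time_s: 18.25
tool_pos: [0.6637, -0.0791, 0.3132]
tool_rot: [-179.9, 0.0, 90.0]
force: [-0.8, 0.2, 0.8]
grip_width: 0.087
grasp_force: 0.0
```

```bash
python3 see.py w5
```

```text
18.25 [ 0.6637 -0.0791  0.3132] [-1.799e+02  3.000e-02  8.997e+01] 0.08697594143417574 [-22.  27.  35.  88. -16.  71.  16.]
blue [244.    5.1] [235   0  21  14 155] z.003 [0.658  0.0702] z.046 [0.659  0.0595] z.06 [0.6593 0.056 ]
red [ 32.8 193.7] [   0  169   57   57 1102] z.003 [ 0.4544 -0.0902] z.046 [ 0.4855 -0.0772] z.06 [ 0.4956 -0.073 ]
red [  1.4 218.4] [  0 210   5  17  60] z.003 [ 0.4186 -0.1155] z.046 [ 0.455  -0.0988] z.06 [ 0.4669 -0.0933]
yellow [259.6 199.1] [ 225  167   59   57 1704] z.003 [ 0.6719 -0.0957] z.046 [ 0.6708 -0.0819] z.06 [ 0.6704 -0.0774]
top blue [423.   56.5] [ 5  6 24] z.003 [ 0.8978 -0.477 ] z.046 [ 0.8761 -0.4582] z.06 [ 0.869 -0.452]
top blue [356.6 224.9] [ 19  19 170] z.003 [ 0.3778 -0.2655] z.046 [ 0.3769 -0.2551] z.06 [ 0.3766 -0.2517]
top red [302.3 201.6] [ 12  18 110] z.003 [ 0.4452 -0.1057] z.046 [ 0.4415 -0.1018] z.06 [ 0.4404 -0.1005]
top yellow [397.8 177.7] [ 25  25 207] z.003 [ 0.5194 -0.3896] z.046 [ 0.5128 -0.3742] z.06 [ 0.5106 -0.3692]
top green [181.8 137.3] [ 8  8 52] z.003 [0.6387 0.2621] z.046 [0.6273 0.2513] z.06 [0.6236 0.2478]
```

View pics/w5.png

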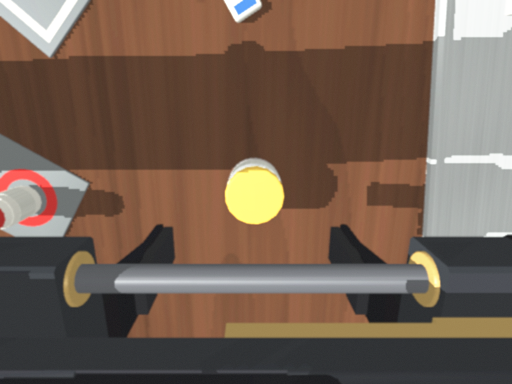

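The wrist view shows the cup lid centred at about (254,195), which is (0.666,-0.079). The red bottle stands in its ring at left. Go down and grip.

drive_tool:
  rows: [0,0.002,0.04,0,0,0,1,0,0,0.04,0,0,0,1,0,0,0.03,0,0,0,1,0,0,0.013,0,0,0,1,0,0,0,0,0,0,1]
  grip_force: 14

```text
time_s: 18.98
tool_pos: [0.6658, -0.0787, 0.1908]
tool_rot: [-180.0, -0.0, 90.0]
force: [-0.2, -0.5, 0.6]
grip_width: 0.0868
grasp_force: 0.0
```

drive_tool:
  rows: [0,0,0,0,0,0,-1,0,0,0,0,0,0,-1,0,0,0,0,0,0,-1,0,0,0,0,0,0,-1,0,0,0,0,0,0,-1]

```text
time_s: 19.6
tool_pos: [0.6664, -0.0786, 0.1909]
tool_rot: [180.0, -0.0, 90.0]
force: [-0.3, -0.6, 1.0]
grip_width: 0.0474
grasp_force: 14.0
```

drive_tool:
  rows: [0,0,0,0,0,0,-1,0,0,0,0,0,0,-1]

```text
time_s: 19.85
tool_pos: [0.6664, -0.0786, 0.1909]
tool_rot: [180.0, -0.0, 90.0]
force: [-1.1, 0.6, 1.3]
grip_width: 0.0474
grasp_force: 14.0
```

drive_tool:
  rows: [0,0,-0.01,0,0,0,-1,0,0,-0.03,0,0,0,-1,0,0,-0.035,0,0,0,-1,-0.025,-0.012,-0.025,0,0,0,-1,-0.045,-0.021,0,0,0,0,-1]

```text
time_s: 20.48
tool_pos: [0.6348, -0.1472, 0.294]
tool_rot: [179.7, -0.0, 90.3]
force: [0.5, -1.1, -0.5]
grip_width: 0.0475
grasp_force: 14.0
```

drive_tool:
  rows: [-0.05,-0.024,0,0,0,0,-1,-0.05,-0.024,0,0,0,0,-1,-0.05,-0.024,0,0,0,0,-1,-0.05,-0.024,0,0,0,0,-1,-0.03,-0.014,0,0,0,0,-1]

```text
time_s: 21.1
tool_pos: [0.5209, -0.382, 0.2917]
tool_rot: [180.0, 0.1, 89.8]
force: [1.0, -0.3, 0.1]
grip_width: 0.0478
grasp_force: 14.0
```

drive_tool:
  rows: [-0.011,-0.004,0,0,0,0,-1,0,0,0,0,0,0,-1,0,0,0,0,0,0,-1]

```text
time_s: 21.48
tool_pos: [0.5209, -0.3875, 0.2906]
tool_rot: [180.0, -0.1, 90.2]
force: [-0.9, 0.3, -0.4]
grip_width: 0.0475
grasp_force: 14.0
```

```bash
python3 see.py w6|grep -v top
python3 - <<'E'
import cv2
a=cv2.imread('pics/w6.png');cv2.imwrite('pics/w6c.png',a[100:384,120:400])
E
```

```text
21.475 [ 0.5209 -0.3875  0.2906] [ 1.7997e+02 -9.0000e-02  9.0180e+01] 0.04749417455817908 [  4.  27.  40.  92. -18.  68.  48.]
blue [21.  21.6] [   0    0   46   44 1731] z.003 [ 0.346  -0.2549] z.046 [ 0.3741 -0.2639] z.06 [ 0.3833 -0.2668]
blue [78.6 38.8] [  37    0   68   74 1730] z.003 [ 0.388  -0.2667] z.046 [ 0.4094 -0.2738] z.06 [ 0.4164 -0.2761]
yellow [251.7 176.6] [ 209  150   86   65 1764] z.003 [ 0.5221 -0.3757] z.046 [ 0.522  -0.3653] z.06 [ 0.5219 -0.3619]
yellow [251.2 246.2] [ 200  222  103   42 3146] z.003 [ 0.5219 -0.4421] z.046 [ 0.5218 -0.421 ] z.06 [ 0.5218 -0.4142]
yellow [355.4 267.3] [349 258  13  22  71] z.003 [ 0.6207 -0.4638] z.046 [ 0.6048 -0.4393] z.06 [ 0.5996 -0.4313]
yellow [251.1 304.9] [ 204  293   96   31 2087] z.003 [ 0.522  -0.5056] z.046 [ 0.5219 -0.4743] z.06 [ 0.5219 -0.4641]
```

View pics/w6c.png

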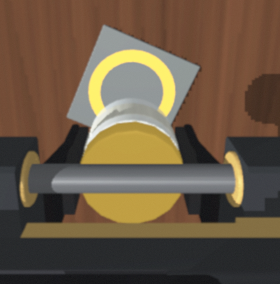

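The crop shows the yellow ring centred at full-image (252,191), which is (0.521,-0.3895). The cup is held centred, so I lower it.

drive_tool:
  rows: [0,0.0015,0.03,0,0,0,-1,0,0,0.03,0,0,0,-1,0,0,0.022,0,0,0,-1,0,0,0.012,0,0,0,-1,0,0,0,0,0,0,-1]

```text
time_s: 22.2
tool_pos: [0.5209, -0.3893, 0.1962]
tool_rot: [-179.9, -0.0, 90.0]
force: [-0.3, -1.2, 0.2]
grip_width: 0.0476
grasp_force: 14.0
```

drive_tool:
  rows: [0,0,0.001,0,0,0,-1,0,0,0.001,0,0,0,-1,0,0,0,0,0,0,-1]

```text
time_s: 22.58
tool_pos: [0.521, -0.3898, 0.1953]
tool_rot: [179.9, 0.0, 90.0]
force: [-0.7, 0.2, 0.8]
grip_width: 0.0476
grasp_force: 14.0
```

drive_tool:
  rows: [0,0,0.001,0,0,0,-1,0,0,0,0,0,0,-1]

```text
time_s: 22.82
tool_pos: [0.5209, -0.3897, 0.1939]
tool_rot: [180.0, 0.0, 90.0]
force: [0.4, 0.3, 0.6]
grip_width: 0.0479
grasp_force: 14.0
```

drive_tool:
  rows: [0,0,0.001,0,0,0,-1,0,0,0,0,0,0,-1]

```text
time_s: 23.08
tool_pos: [0.5209, -0.3898, 0.1938]
tool_rot: [180.0, -0.0, 90.0]
force: [-1.8, 2.1, 6.4]
grip_width: 0.0477
grasp_force: 14.0
```

drive_tool:
  rows: [0,0,-0.0005,0,0,0,0.8,0,0,0,0,0,0,0.8,0,0,0,0,0,0,0.8,0,0,0,0,0,0,0.8,0,0,0,0,0,0,0.8]

```text
time_s: 23.7
tool_pos: [0.5208, -0.3896, 0.1931]
tool_rot: [-180.0, -0.0, 90.0]
force: [-0.4, -1.0, -0.2]
grip_width: 0.0773
grasp_force: 0.0
```

drive_tool:
  rows: [0,0,-0.02,0,0,0,0.8,0,0,-0.035,0,0,0,0.8,0,0,-0.04,0,0,0,1,0.03,0.009,-0.025,0,0,0,1,0.05,0.012,0,0,0,0,1]

```text
time_s: 24.32
tool_pos: [0.5416, -0.312, 0.3178]
tool_rot: [179.6, 0.2, 89.7]
force: [0.9, 0.8, -0.1]
grip_width: 0.0867
grasp_force: 0.0
```

drive_tool:
  rows: [0.055,0.013,0,0,0,0,1,0.055,0.013,0,0,0,0,1,0.055,0.013,0,0,0,0,1,0.055,0.013,0,0,0,0,1,0.055,0.013,0,0,0,0,1]

```text
time_s: 24.95
tool_pos: [0.6071, -0.0332, 0.3152]
tool_rot: [179.9, -0.0, 90.0]
force: [0.6, -0.3, -0.3]
grip_width: 0.0871
grasp_force: 0.0
```

drive_tool:
  rows: [0.055,0.013,0,0,0,0,1,0.05,0.012,0,0,0,0,1,0.025,0.008,0,0,0,0,1,0,0,0,0,0,0,1,0,0,0,0,0,0,1]

```text
time_s: 25.58
tool_pos: [0.6398, 0.0923, 0.3137]
tool_rot: [180.0, 0.1, 89.8]
force: [0.2, -0.9, -0.2]
grip_width: 0.0871
grasp_force: 0.0
```

Run:
```python
from h import *
c=look("wrist");cv2.imwrite("pics/w7.png",c["color"]);o=c["o"];print(o["time_s"],np.round(o["tool_pos"],4),np.round(o["tool_rot"],2))
t=look("top");a=t["color"];cv2.imwrite("pics/top7.png",cv2.resize(a[100:300,170:430],None,fx=2,fy=2,interpolation=cv2.INTER_CUBIC))
g=cv2.cvtColor(c["color"],cv2.COLOR_BGR2HSV)
m=((g[...,1]<45)&(g[...,2]>190)).astype(np.uint8);m=cv2.morphologyEx(m,cv2.MORPH_CLOSE,np.ones((15,15)))
n,l,s,ce=cv2.connectedComponentsWithStats(m)
for i in range(1,n):
    if s[i][4]>400:
        k=np.argwhere(l==i)[:,::-1].astype(np.float32);W=world(c,k,.009)[:,:2].astype(np.float32)
        print(ce[i].round(1),s[i],cv2.minAreaRect(k),cv2.minAreaRect(W*1000))
```

```text
25.575 [0.6398 0.0923 0.3137] [1.7999e+02 1.1000e-01 8.9810e+01]
[474.8 115.6] [ 433   63   79  113 7322] ((472.0, 119.0), (112.0, 78.0), 90.0) ((839.29736328125, 144.96804809570312), (73.25375366210938, 98.41011810302734), 5.628366470336914)
[ 70.2 176.5] [  18  120  114  111 2676] ((72.04917907714844, 178.04098510742188), (117.6658935546875, 54.54370880126953), 39.80557632446289) ((477.6340637207031, 97.50984954833984), (54.523685455322266, 100.11618041992188), 47.78361892700195)
[252.8 178.8] [ 223  140   61   78 1986] ((252.84495544433594, 179.42807006835938), (78.50192260742188, 25.930286407470703), 58.570438385009766) ((642.7298583984375, 95.48271179199219), (23.80620002746582, 74.21588897705078), 30.91022300720215)
```

View pics/w7.png

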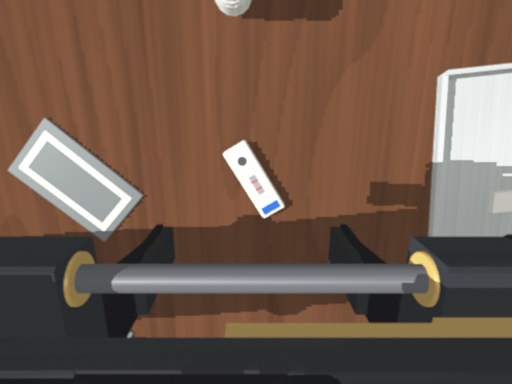

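The wrist view shows the cassette face up at (253,179) with its blue end at (270,207), and the white rectangle at (76,178). The cassette measures 23.8 x 74.2 mm, as given, at (0.6427,0.0955) with its width axis at 30.9°. I turn -0.54 rad about tool z and go down.

drive_tool:
  rows: [0,0.0025,0.01,0,0,-0.18,1,0,0,0.02,0,0,-0.18,1,0,0,0.02,0,0,-0.18,1,0,0,0.02,0,0,0,1,0,0,0,0,0,0,1]
  grip_force: 12

```text
time_s: 26.3
tool_pos: [0.6415, 0.0942, 0.2414]
tool_rot: [-179.8, -0.0, 120.7]
force: [-0.7, -0.6, -0.0]
grip_width: 0.0869
grasp_force: 0.0
```

Run:
```python
from h import *
c=look("wrist");cv2.imwrite("pics/w8.png",c["color"]);o=c["o"];print(o["time_s"],np.round(o["tool_pos"],4),np.round(o["tool_rot"],2))
g=cv2.cvtColor(c["color"],cv2.COLOR_BGR2HSV)
m=((g[...,1]<45)&(g[...,2]>190)).astype(np.uint8);m=cv2.morphologyEx(m,cv2.MORPH_CLOSE,np.ones((15,15)))
n,l,s,ce=cv2.connectedComponentsWithStats(m)
for i in range(1,n):
    if s[i][4]>400:
        k=np.argwhere(l==i)[:,::-1].astype(np.float32);W=world(c,k,.009)[:,:2].astype(np.float32)
        print(ce[i].round(1),s[i],cv2.minAreaRect(W*1000))
```

```text
26.3 [0.6415 0.0942 0.2414] [-1.7980e+02 -5.0000e-02  1.2068e+02]
[42.4 90.3] [   0    0   95  167 3559] ((475.1855163574219, 93.35797119140625), (51.10893249511719, 97.39759063720703), 46.4195671081543)
[253.8 204.9] [ 237  158   35   99 3197] ((642.254638671875, 95.59506225585938), (23.609256744384766, 73.74858856201172), 30.821788787841797)
[502.3 225.5] [487 212  25  24 408] ((800.9283447265625, 177.18267822265625), (17.56723403930664, 17.767120361328125), 30.75266456604004)
[152.1 277.6] [ 93 276 135   4 447] ((608.8236083984375, 11.668651580810547), (102.2818603515625, 2.587222099304199), 30.78499412536621)
```

drive_tool:
  rows: [0,0,0.025,0,0,0,1,0,0,0.02,0,0,0,1,0,0,0.01,0,0,0,1,0,0,0,0,0,0,1]

```text
time_s: 26.85
tool_pos: [0.6421, 0.0953, 0.1876]
tool_rot: [-179.9, -0.0, 120.9]
force: [0.4, 0.8, -0.2]
grip_width: 0.087
grasp_force: 0.0
```

drive_tool:
  rows: [0,0,0.003,0,0,0,0.2,0,0,0,0,0,0,-0.2,0,0,0,0,0,0,-1,0,0,0,0,0,0,-1,0,0,0,0,0,0,-1]

```text
time_s: 27.48
tool_pos: [0.6424, 0.0954, 0.1854]
tool_rot: [180.0, 0.0, 120.9]
force: [0.2, -0.8, -0.1]
grip_width: 0.0453
grasp_force: 0.0
```

drive_tool:
  rows: [0,0,0,0,0,0,-1,0,0,0,0,0,0,-1,0,0,0,0,0,0,-1,0,0,0,0,0,0,-1]

```text
time_s: 27.98
tool_pos: [0.6423, 0.0954, 0.1853]
tool_rot: [180.0, -0.0, 120.9]
force: [-0.5, 0.3, 0.0]
grip_width: 0.0239
grasp_force: 12.0
```

drive_tool:
  rows: [0,0,-0.01,0,0,0,-1,0,0,-0.03,0,0,0,-1,0,0,-0.04,0,0,0,-1,0.01,-0.018,-0.02,0,0,0,-1,0.02,-0.035,0,0,0,0,-1]

```text
time_s: 28.6
tool_pos: [0.5825, 0.0935, 0.2884]
tool_rot: [179.7, 0.1, 120.9]
force: [-1.0, 0.5, -0.5]
grip_width: 0.0237
grasp_force: 12.0
```

drive_tool:
  rows: [0.022,-0.037,0,0,0,0,-1,0.02,-0.035,0,0,0,0,-1,0.012,-0.021,0,0,0,-0.14,-1,0,0,0,0,0,-0.14,-1,0,0,0,0,0,0,-1]

```text
time_s: 29.22
tool_pos: [0.4739, 0.0922, 0.2861]
tool_rot: [179.9, 0.0, 136.9]
force: [0.3, -0.7, -0.1]
grip_width: 0.0236
grasp_force: 12.0
```

```bash
cat > pad.py <<'E'
from h import *
import sys
c=look("wrist");cv2.imwrite(f"pics/{sys.argv[1]}.png",c["color"]);o=c["o"];print(o["time_s"],np.round(o["tool_pos"],4),np.round(o["tool_rot"],2),o["grip_width"])
for n,cc in (("wrist",c),("top",look("top"))):
    g=cv2.cvtColor(cc["color"],cv2.COLOR_BGR2HSV)
    m=((g[...,1]<60)&(g[...,2]>(190 if n=="wrist" else 175))).astype(np.uint8)
    N,l,s,ce=cv2.connectedComponentsWithStats(m)
    for i in range(1,N):
        if s[i][4]>30:
            k=np.argwhere(l==i)[:,::-1].astype(np.float32);W=world(cc,k,.003)[:,:2].astype(np.float32)
            if .35<W[:,0].mean()<.6 and -.1<W[:,1].mean()<.2: print(n,s[i],[np.round(v,1) for v in cv2.minAreaRect(W*1000)])
E
python3 pad.py w9
```

```text
29.225 [0.4739 0.0922 0.2861] [1.7990e+02 2.0000e-02 1.3689e+02] 0.023592024832933788
wrist [ 221  133   58  131 4681] [array([481.7,  84.6]), array([ 47.3, 119.5]), np.float64(47.6)]
wrist [230 293  16  11  88] [array([544.,   9.]), array([14.4, 11.1]), np.float64(46.8)]
```

View pics/w9.png

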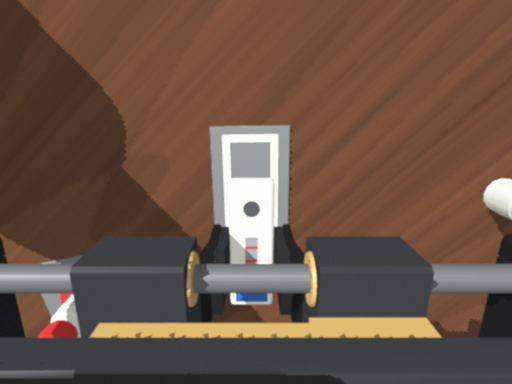

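Run:
```python
from h import *
c=look("wrist")
def rep(c,img,tag,smax,vmin):
    g=cv2.cvtColor(img,cv2.COLOR_BGR2HSV);m=((g[...,1]<smax)&(g[...,2]>vmin)).astype(np.uint8)
    N,l,s,ce=cv2.connectedComponentsWithStats(m)
    for i in range(1,N):
        if s[i][4]>60:
            k=np.argwhere(l==i)[:,::-1].astype(np.float32);W=world(c,k,.003)[:,:2].astype(np.float32)
            if .4<W[:,0].mean()<.56 and 0<W[:,1].mean()<.2: print(tag,s[i],[np.round(v,1) for v in cv2.minAreaRect(W*1000)])
for f,p,r in (("w7",[.6398,.0923,.3137],[179.99,.11,89.81]),("w8",[.6415,.0942,.2414],[-179.8,-.05,120.68])):
    d=dict(c);d["T"]=T_tool(dict(tool_pos=p,tool_rot=r))@np.array(c["mount"]);rep(d,cv2.imread(f"pics/{f}.png"),f,45,190)
t=look("top")
for f in("top0","scene0"):
    d=t if f=="top0" else look("scene")
    for v in(165,180,195): rep(d,cv2.imread(f"pics/{f}.png"),f+str(v),60,v)
d=c;o=c["o"];print(o["tool_pos"],o["tool_rot"],"edge pts",world(d,[(222,150),(278,150),(250,135),(250,143)],.003)[:,:2].round(4).tolist())
```

```text
w7 [  18  129  114  102 2319] [array([472.7,  92.1]), array([49.4, 98.4]), np.float64(47.8)]
w8 [   0    0   95  167 3355] [array([473.3,  91.9]), array([47.4, 97.4]), np.float64(47.5)]
top0165 [219 175  33  35 329] [array([471.8,  92.2]), array([ 54. , 102.9]), np.float64(47.8)]
top0180 [220 176  27  33 238] [array([471.3,  92.5]), array([50.2, 99.8]), np.float64(47.7)]
top0195 [220 176  27  33 186] [array([471.3,  93.3]), array([47.1, 95.6]), np.float64(46.0)]
scene0165 [275 194  36  39 781] [array([472.9,  93.2]), array([ 65.5, 109.9]), np.float64(47.7)]
scene0180 [279 195  31  37 686] [array([473.3,  93.3]), array([ 61.5, 104.8]), np.float64(47.8)]
scene0195 [279 196  30  35 417] [array([472.8,  92.7]), array([ 57.4, 101.5]), np.float64(47.1)]
[0.47421704 0.09222754 0.28580342] [1.79944232e+02 2.52815349e-02 1.36817265e+02] edge pts [[0.4322, 0.0985], [0.4642, 0.1325], [0.4392, 0.124], [0.444, 0.1195]]
```

Rectangle centre from four views: (0.473,0.092), width axis 47.7° (yaw 137.7 needed, now 136.85). The wrist view shows the cassette held face up, in line with the outline. Small correction, then lower.

drive_tool:
  rows: [0.0005,-0.0005,0.03,0,0,-0.015,-1,0,0,0.03,0,0,0,-1,0,0,0.022,0,0,0,-1,0,0,0.011,0,0,0,-1,0,0,0,0,0,0,-1]

```text
time_s: 30.1
tool_pos: [0.4731, 0.0923, 0.1918]
tool_rot: [-179.9, -0.0, 137.8]
force: [0.3, -0.3, -0.3]
grip_width: 0.0237
grasp_force: 12.0
```

drive_tool:
  rows: [0,0,0.001,0,0,0,-1,0,0,0.001,0,0,0,-1,0,0,0,0,0,0,-1]

```text
time_s: 30.48
tool_pos: [0.4734, 0.0924, 0.1907]
tool_rot: [179.9, 0.0, 137.8]
force: [-0.1, 0.4, -0.5]
grip_width: 0.0233
grasp_force: 12.0
```

drive_tool:
  rows: [0,0,0.001,0,0,0,-1,0,0,0,0,0,0,-1]

```text
time_s: 30.72
tool_pos: [0.4732, 0.0923, 0.1893]
tool_rot: [180.0, -0.0, 137.8]
force: [0.5, 0.2, 0.0]
grip_width: 0.0236
grasp_force: 12.0
```

drive_tool:
  rows: [0,0,0.001,0,0,0,-1,0,0,0,0,0,0,-1]

```text
time_s: 30.98
tool_pos: [0.4732, 0.0923, 0.1882]
tool_rot: [180.0, -0.0, 137.8]
force: [-0.8, 0.8, 0.2]
grip_width: 0.0237
grasp_force: 12.0
```

drive_tool:
  rows: [0,0,0.0005,0,0,0,-1,0,0,0,0,0,0,-1]

```text
time_s: 31.22
tool_pos: [0.4733, 0.0923, 0.1882]
tool_rot: [-180.0, -0.0, 137.8]
force: [-2.0, 0.1, 4.9]
grip_width: 0.0237
grasp_force: 12.0
```

drive_tool:
  rows: [0,0,0,0,0,0,0.2,0,0,0,0,0,0,0.2,0,0,0,0,0,0,0.2,0,0,0,0,0,0,0.2,0,0,-0.01,0,0,0,0.2]

```text
time_s: 31.85
tool_pos: [0.4728, 0.0922, 0.1975]
tool_rot: [-179.9, -0.0, 137.8]
force: [0.1, -0.6, -0.1]
grip_width: 0.0515
grasp_force: 0.0
```

drive_tool:
  rows: [0,0,-0.03,0,0,0,0.2,0,0,-0.045,0,0,0,1,-0.02,0.015,-0.05,0,0,0,1,-0.03,0.03,-0.03,0,0,0,1,-0.03,0.03,0,0,0,0,1]

```text
time_s: 32.48
tool_pos: [0.5849, 0.0944, 0.3574]
tool_rot: [179.6, 0.2, 137.9]
force: [-0.0, 0.0, 1.0]
grip_width: 0.0827
grasp_force: 0.0
```

drive_tool:
  rows: [-0.03,0.03,0,0,0,0,1,-0.03,0.03,0,0,0,0,1,-0.02,0.02,0,0,0,0,1,0,0,0,0,0,0,1,0,0,0,0,0,0,1]

```text
time_s: 33.1
tool_pos: [0.6952, 0.0997, 0.353]
tool_rot: [-180.0, -0.0, 137.8]
force: [0.6, -0.2, 0.4]
grip_width: 0.0869
grasp_force: 0.0
```

```bash
python3 pad.py w10
python3 - <<'E'
from h import *
t=look("top")["color"];s=look("scene")["color"]
r=lambda a,x0,y0,x1,y1:cv2.resize(a[y0:y1,x0:x1],(700,298),interpolation=cv2.INTER_CUBIC)
cv2.imwrite("pics/fin.png",np.vstack([r(t,165,120,435,235)if 0 else cv2.resize(t[115:245,90:430],(700,268)),cv2.resize(s[140:320,60:460],(700,315))]))
E
```

```text
33.1 [0.6952 0.0997 0.353 ] [-1.7997e+02 -3.0000e-02  1.3784e+02] 0.08690111831492951
wrist [  59    0   58   63 2299] [array([490. ,  77.2]), array([48.3, 53.3]), np.float64(47.8)]
top [227 175  26  35 441] [array([471.6,  92. ]), array([49.8, 99.7]), np.float64(48.5)]
top [293 200  11   8  34] [array([436.2, -93. ]), array([27.8, 16.1]), np.float64(63.8)]
```

View pics/fin.png

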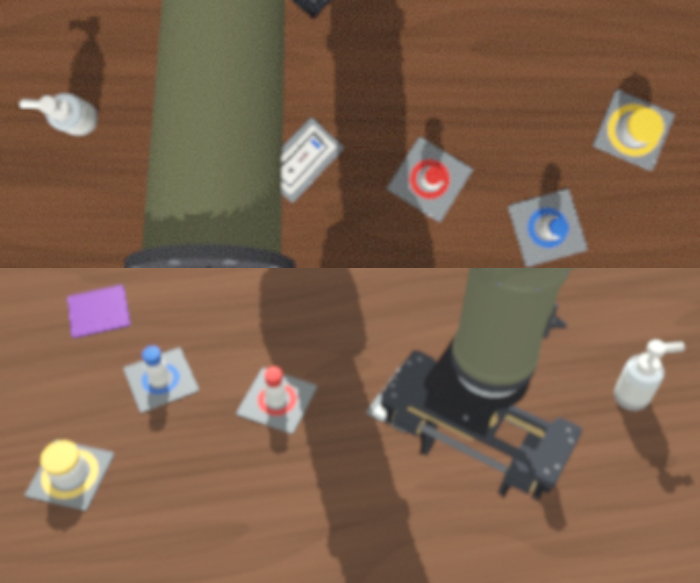

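View pics/w10.png

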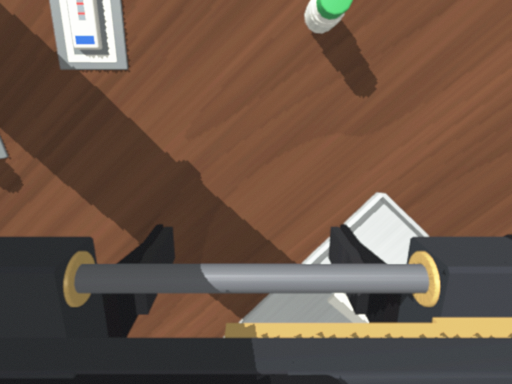

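Both views show the bottles and the cup upright in their rings, and the green bottle and pump untouched. The cassette lies in the outline, but only its end is visible (wrist (88,30)), so I take one nearer look at it.

drive_tool:
  rows: [0.035,-0.035,0,0,0,0,1,0.035,-0.035,0,0,0,0,1,0.03,-0.03,0,0,0,0,1,0,-0.03,0,0,0,0,1,0,0,0,0,0,0,1]

```text
time_s: 33.92
tool_pos: [0.5329, 0.0688, 0.3535]
tool_rot: [179.9, -0.0, 137.7]
force: [1.1, -0.0, 0.7]
grip_width: 0.0868
grasp_force: 0.0
```

Run:
```python
from h import *
import time
c=look("wrist");print(c["o"]["tool_pos"])
p=proj(c,[[.473,.0922,.003]])[0];print(p)
x,y=[int(max(0,v)) for v in (p[0]-90,p[1]-90)];cv2.imwrite("pics/w11.png",cv2.resize(c["color"][y:y+180,x:x+180],None,fx=3,fy=3))
t=look("top")
for col,P in (('blue',(.3783,-.2637)),('red',(.4465,-.0947))):
    print(col,proj(t,[[*P,.062],[*P,.003]]).round(1).tolist())
```

```text
[0.53290801 0.06880498 0.35352143]
[228.18301098 115.21947561]
blue [[361.1, 224.3], [356.0, 224.7]]
red [[300.3, 199.3], [298.6, 201.1]]
```

View pics/w11.png

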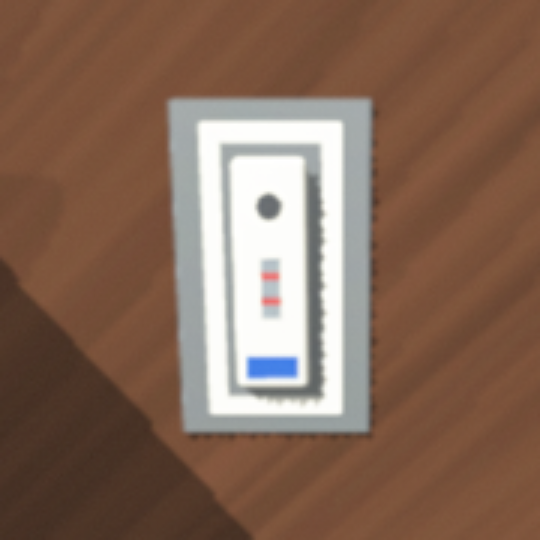

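The crop shows the cassette at (270,270), face up, along the rectangle and wholly inside the white outline. Everything is placed and released, and the gripper is clear, so I hand in.

```bash
python3 -c "from cell import *; print(sign_off())"
```

```text
the job is handed in; nothing more can be done
None
```

I set the blue bottle, red bottle and yellow cup upright in their own rings and laid the cassette face up inside the white rectangle. I left the green bottle and the pump where they stood, and handed the job in at about 34 s.

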